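# Start the induction cooker by touch: socket switch, power, mode, plus

## Robot

A 6-joint arm with a two-finger parallel gripper is mounted at the origin on the work surface. World frame = base frame: x ahead of the robot, y to its left, z up, the work surface at z = 0. Lengths are in mm, angles in rad, forces in N, time in s.
With the tool pointing down it reaches from about 250 to 775 mm from the base axis. Payload 4 kg.
Tool frame: the origin (TCP) lies midway between the tips of the shut fingers; the grasp point (between the pads) lies 19 mm behind it; z points along the fingers, y is the direction in which the jaws open and shut (so a half turn about z gives the same grasp; the last joint's range is limited). The gripper opens to 94 mm and grips with 3 to 60 N. Pads are 16 mm wide; open, the fingers measure 119 mm over their backs; the gripper's body (75 mm by 177 mm) begins 78 mm behind the grasp point.
Start: joints at [-1.396, 0.087, 1.371, -0, 1.684, -0.103], TCP at [150.829, -528.934, 205.506] pointing down, gripper open.
Joint ranges: [-3.1, 3.1], [-0.76, 2.03], [0.27, 2.55], [-1.08, 4.22], [0.17, 2.65], [-2.57, 2.57]. Speed limits (rad/s): [2.79, 2.79, 3.14, 3.14, 3.14, 3.14].

## Interface

Orientations are given as a unit quaternion [x, y, z, w].
In Python, from plant import get_state, read_camera, close_job, look_for gives the robot as it stands. The module is installed in compiled form; this text tells all that it offers.
- The arm moves only by the tool jog_arm, never from a script. Its argument "increments" is a list that holds one entry, the list of rows, each a list of 7 numbers: the turn, a rotation vector about the world's x, y, z in rad, then the shift along the world's x, y, z in m, then the closure, from -1 (fully open) to 1 (shut), so that 0 is half open. A call has 1 to 8 rows; each row shifts and turns the commanded pose from where the row before left it; what a row does not reach is not made up. A row lasts 1/8 s, in which the tool goes at most 62.5 mm and 10.7 degrees, less where a joint would pass 70% of its speed; a pose out of reach is approached as far as the arm can. A call with a gripper value outside its range is refused whole. The fingers move at their own pace and stop on an object; "squeeze" is the grip in N (left out, the last holds). Time passes only in rows, so rows that do not move let the fingers close. It gives the time, the measured TCP pose, the force and the opening at its end, in the units of the state.
- get_state(): the state, without advancing time (a new reading comes with each control period).
- read_camera(name): name is "side" or "top"; returns a dict with "image" (480x640x3 uint8, blue, green, red), "range_z" (480x640 float32, mm along the optical axis (not along the pixel's ray), 0 where there is no reading), "camera_matrix" (3x3 intrinsics, pixels), "D" ([k1, k2, p1, p2, k3] as OpenCV has them; the pictures are not rectified), "R" (3x3) and "t" (3): a world point X has camera coordinates R X + t. Camera axes: x right, y down, z forward; pixel columns grow to the right and rows downward; lengths in mm; the calibration is good to about 2 mm. A picture is of the moment at which its call begins.
- close_job(): hands the job in, once; it reports no verdict.
Trained networks look in a picture, given as the dict that the camera call returned (one of the last four; its "shot" number tells which), for a name from the list of things; names that differ only in an ending like _2 or _b are one class to them, and where a whole thing is asked for, a point or a joint stands for the part that bears it (a point fixed in the world has none). Each returns a list of dicts, best first, with "conf" (0 to 1); they miss things now and then, are a little off and sometimes report something else, mostly with a low value. They report only what shows in the picture. A call takes as long as a camera call. They do not tell look-alikes from the thing itself.
- look_for(picture, thing): "rect" ([centre column, centre row, width, height] in pixels, round what is visible of it).
The state is a dict: "time_s": time; "qpos": joint angles; "joint_vel": joint speeds; "effort": joint torques, N m; "eef_pos": TCP position; "orientation": TCP orientation; "ft_force": force on the tool from outside, world axes, zero at the start; "moment": the same for the moment, N m; "opening": finger opening in mm.
Only numpy, scipy, OpenCV 4.12 (cv2) and the standard library are available. Lean on these libraries where they do the work, as an engineer would, in place of code of your own. Each camera call takes 0.05 s, during which the arm holds its last target. There are 200 camera calls.

## Task

Start the induction cooker under the pan, lightly, with the fingertips: press the near half of the socket box's rocker until the switch is fully on, then tap the red power key, then the yellow mode key, then the white plus key, letting each key come back up before the next. Press no key while the socket is off, leave the minus and timer keys alone, and leave the pan, the steel container, the sugar jar and the spoon holder standing where they are.

Things in the scene. Friction and masses are not known exactly. Their poses are not given: they have to be found in the camera images.
- cooker: Black induction cooker, fixed: 370 mm (its x) by 300 mm (y), 62 mm high. Origin: centre of its underside; x points away from the robot at yaw 0, z up. Glass plate on the far side; grey panel, 58 mm up, along the near edge with a row of five round push keys 145 mm to the near side of the origin, 26 mm across, 52 mm apart, 5 mm proud. From +y to -y: minus, plus, timer, mode, power.
- power_top (a point): Centre of the top face of the red power key, the right-hand end of the row (-y). It goes down with the key.
- mode_top (a point): Centre of the top face of the yellow cooking-mode key with the pot symbol, second from the right.
- plus_top (a point): Centre of the top face of the white plus key (cross), second from the left.
- minus_top (a point): Centre of the top face of the white minus key (one bar), at the left end (+y). Not to be pressed.
- timer_top (a point): Centre of the top face of the white timer key (clock), middle of the row. Not to be pressed.
- power (a joint): Power key: 0 m up, 0.004 m fully down, springs back up. About 0.5 N starts it moving, 2.7 N takes it to 0.0015 m, from where it counts as pressed, 6.5 N fully down.
- mode (a joint): Mode key, the same.
- plus (a joint): Plus key, the same.
- minus (a joint): Minus key, the same.
- timer (a joint): Timer key, the same.
- box: White switched socket box, fixed, left or right of the cooker: 150 mm (its x) by 80 mm (y), cover plate 42 mm up. Origin: centre of its underside; x points away from the robot at yaw 0, z up. White rocker switch 38 mm to the near side of the origin; round black plug, 40 mm across, its top 70 mm above the worktop, 36 mm to the far side.
- rocker_press (a point): Point on top of the rocker's near half, 15 mm from the pivot line, to be pressed; moves with the rocker. Off: 52 mm above the worktop; on: 47 mm. The dished rocker is 26 mm wide (y), 40 mm long (x), two halves meeting over the pivot. Off: near half slopes up to the robot at 0.34 rad, its end 12 mm above the cover plate, far half (red dot) level. On: near half level, far half up.
- rocker (a joint): Rocker switch: 0 rad off, 0.34 rad fully on (near half pressed down level). About 2 N on the near half moves it; held by friction, it stays wherever it is left. On counts from 0.28 rad; then it meets a hard stop.
- pan_center (a point): Open steel pan standing on the cooker's glass plate, 180 mm across the rim, 88 mm high; point at its centre, half-way up. Its rim comes no nearer than 90 mm to the key row. Loose bystander.
- container_center (a point): Small lidded steel container, 99 mm across, 85 mm high; point at its centre, half-way up. Loose bystander beside the cooker, on the side away from the socket box.
- jar_center (a point): Glass sugar jar, 84 mm across, about 175 mm high with spout and black push lever on the lid (they reach up to 65 mm from its axis); point on its axis 74 mm up. Loose bystander.
- holder_center (a point): Black plastic spoon holder, 90 mm across, 120 mm high, with spoons and a fork sticking up to 225 mm; point on its axis 60 mm up. Loose bystander.
Things that resemble listed ones, but are neither listed nor needed, are in the scene too. Leave any green, orange or purple look-alike of the part that bears container_center alone.

How it is judged:
By the outcome, as a careful person would: the job done as asked, in the order asked, and still so for the second after the job is handed in, with the robot touching nothing.
It also fails if it takes over 64 s, if anything falls off the work surface, if the arm or the gripper's body presses on something with over 40 N, if the wrist force passes 120 N, or if a joint passes its speed limit or range.

## Working session

There is one attempt and no reset: what is moved stays moved. The work goes in short steps, Python scripts to look and compute and a tool call to move; the robot and the scene stay as the last step left them, time stands still between calls to the robot, and variables do not carry over. Pictures are saved under pics/ and viewed, about 8 in all and at most 12, crops included, and the job is handed in when it is done.

Besides the shell and the picture viewer there is one more tool, called after "Emit:" by a JSON object that holds its "op" and its "data". jog_arm: Moves the arm, as the interface text tells. Its arguments: {"type":"object","properties":{"increments":{"type":"array"},"squeeze":{"type":"number"}},"required":["increments"]}

```bash
mkdir -p pics
cat > h.py <<'E'
import numpy as np, cv2
from plant import *
def world(p,u,v,z=None,rad=2):
    K=np.array(p["camera_matrix"],float);D=np.array(p["D"],float);R=np.array(p["R"]);t=np.array(p["t"]).ravel()
    n=cv2.undistortPoints(np.array([[[u,v]]],float),K,D)[0,0]
    d=np.array([n[0],n[1],1.])
    if z is None:
        w=p["range_z"][int(v)-rad:int(v)+rad+1,int(u)-rad:int(u)+rad+1]; s=np.median(w[w>0])
    else:
        c=-R.T@t; s=(z-c[2])/(R.T@d)[2]
    return R.T@(d*s-t)
def proj(p,X):
    r,_=cv2.Rodrigues(np.array(p["R"])); return cv2.projectPoints(np.array([X],float),r,np.array(p["t"],float),np.array(p["camera_matrix"],float),np.array(p["D"],float))[0][0,0]
E
python3 - <<'E'
from h import *
for c in ("top","side"):
    p=read_camera(c); cv2.imwrite(f"pics/{c}0.png",p["image"]); print(c,(-np.array(p["R"]).T@np.array(p["t"]).ravel()).round())
    for n in ["cooker","power_top","mode_top","plus_top","minus_top","timer_top","box","rocker_press","pan_center","container_center","jar_center","holder_center"]:
        for o in look_for(p,n)[:3]:
            u,v=o["rect"][:2]
            try: w=world(p,u,v).round(1)
            except Exception: w=None
            print(n,np.round(o["rect"]),round(o["conf"],2),w)
s=get_state();print(s["eef_pos"],s["orientation"],s["time_s"],s["opening"])
E
```

```text
top [ 415.   -2. 1595.]
cooker [301. 191. 116. 191.] 0.61 [693.1  49.9  66.9]
power_top [298. 266.   8.   6.] 0.54 [481.7  55.2  62.9]
power_top [337. 271.  12.  10.] 0.5 [468.6 -53.8  61.9]
mode_top [317. 271.  10.   7.] 0.52 [467.2   1.3  63. ]
plus_top [281. 266.  14.  16.] 0.49 [481.3 103.5  61.5]
plus_top [299. 266.   9.  10.] 0.37 [480.3  52.4  62.8]
minus_top [336. 271.   9.  11.] 0.59 [468.8 -52.1  61.9]
minus_top [261. 265.   5.   8.] 0.45 [482.4 159.8  63. ]
timer_top [298. 267.  12.   7.] 0.63 [477.5  54.9  62.2]
box [210. 186.  41. 183.] 0.6 [7.181e+02 3.258e+02 2.000e-01]
pan_center [301. 195.  66.  66.] 0.63 [682.4  48.8  67.4]
container_center [477. 279.  40.  36.] 0.86 [ 449.7 -444.9   82.8]
container_center [428. 298.  37.  34.] 0.8 [ 394.6 -306.3   82.1]
container_center [426. 245.  39.  38.] 0.76 [ 542.4 -302.5   81.8]
jar_center [148. 217.  42.  46.] 0.89 [603.1 461.4 142. ]
holder_center [496. 222.  52.  34.] 0.89 [ 616.3 -515.4   35.1]
side [391. 844. 717.]
cooker [264. 273. 245. 108.] 0.69 [671.2 132.5  61.9]
cooker [357. 262.   9.   9.] 0.26 [479.6  54.1  62.5
[... 383 characters left out ...]
.6   2.7]
rocker_press [335. 361.  24.  14.] 0.72 [476.4 323.5  50.2]
pan_center [277. 235.  81.  75.] 0.74 [682.4  -3.1  65.7]
pan_center [357. 263.  12.   9.] 0.74 [477.7  54.3  61.3]
container_center [391. 167.  34.  39.] 0.96 [ 446.1 -400.8   71.8]
container_center [353. 189.  33.  37.] 0.9 [ 537.6 -257.7   66.1]
container_center [302. 190.  38.  37.] 0.74 [ 676.7 -225.8   63.6]
jar_center [227. 419.  75.  92.] 0.58 [596.4 522.2 129.4]
holder_center [343. 140.  30.  66.] 0.91 [ 615.2 -523.8   87.9]
holder_center [358. 263.  12.  12.] 0.57 [476.6  53.8  61.6]
[ 150.82407475 -528.94577497  205.49717015] [ 9.90371407e-01  1.38435814e-01 -9.98979670e-06  3.66473470e-05] 1.3 94.04053147373135
```

View pics/top0.png

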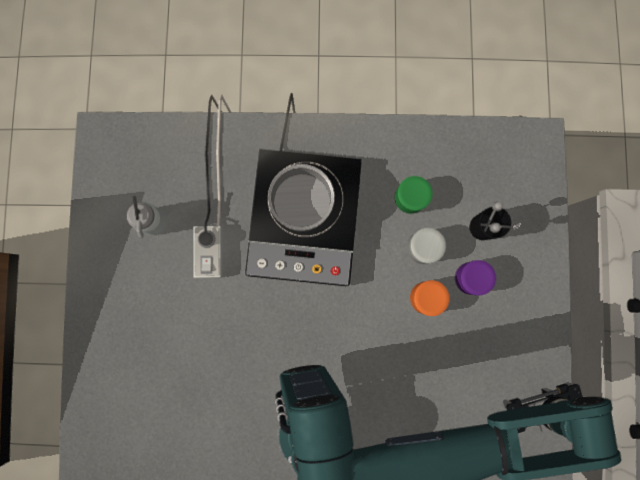

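View pics/side0.png

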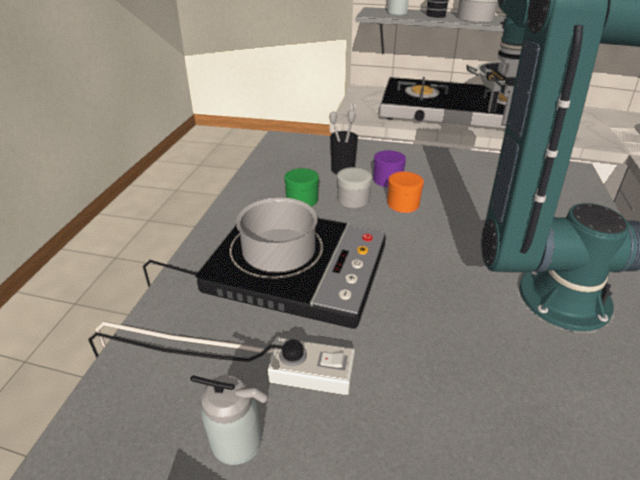

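Top view: the key row runs minus (262,264), plus (280,266), timer (298,267), mode (317,268), power (336,270). The box is at (207,252) with its rocker at (206,265). The grey container is at (428,245), with green, orange and purple look-alikes near it; none are needed. I'll refine the positions by colour and geometry.

Run:
```python
from h import *
tiles=[]
for c,roi in (("top",(185,215,175,80)),("side",(260,215,140,185))):
    p=read_camera(c); im=p["image"]; hsv=cv2.cvtColor(im,cv2.COLOR_BGR2HSV)
    x0,y0,w,h=roi; m0=np.zeros(im.shape[:2],bool); m0[y0:y0+h,x0:x0+w]=True
    H,S,V=cv2.split(hsv)
    for nm,m in (("red",((H<8)|(H>172))&(S>130)&(V>90)),("yel",(H>12)&(H<35)&(S>130)&(V>90)),("white",(S<60)&(V>185))):
        n,l,st,ce=cv2.connectedComponentsWithStats((m&m0).astype(np.uint8))
        for i in range(1,n):
            if st[i,4]>=15: print(c,nm,ce[i].round(1),st[i,2:],world(p,*ce[i],z=63).round(1))
    # box top plate from depth
    vs,us=np.nonzero(m0&(p["range_z"]>0)); P=np.array([world(p,u,v,rad=0) for u,v in zip(us,vs)])
    k=(P[:,2]>38)&(P[:,2]<56)&(P[:,1]>255)&(P[:,0]<620)
    print(c,"box rect",cv2.minAreaRect(P[k,:2].astype(np.float32)),P[k].mean(0).round(1), np.median(P[k][:,2]))
    k=(P[:,2]>46.5)&(P[:,2]<56)&(P[:,1]>255)&(P[:,0]<520); print("raised",k.sum(),P[k].min(0).round(1),P[k].max(0).round(1))
    k=(P[:,2]>57)&(P[:,1]>255);print("plug",np.median(P[k],0) if k.any() else None)
    cv=cv2.resize(im[y0:y0+h,x0:x0+w],None,fx=4 if c=="top" else 3,fy=4 if c=="top" else 3,interpolation=cv2.INTER_CUBIC)
    cv2.imwrite(f"pics/{c}1.png",cv)
```

```text
top red [334.8 270.7] [ 9  8 50] [468.7 -48.5  63. ]
top yel [316.2 268.5] [ 9  8 54] [474.2   3.8  63. ]
top white [197.7 268.4] [18 29 55] [469.5 338.6  63. ]
top white [206.  261.6] [ 7  6 36] [489.2 315.4  63. ]
top white [261.3 263. ] [ 8  7 34] [487.4 158.8  63. ]
top white [279.5 265. ] [ 8  8 31] [482.7 107.5  63. ]
top white [297.1 266.6] [ 8  8 27] [478.7  57.6  63. ]
top box rect ((531.074951171875, 318.36083984375), (170.1727294921875, 76.7906494140625), 1.9769809246063232) [515.2 317.8  43.7] 43.15264913678094
raised 122 [454.3 280.6  46.5] [517.  353.9  56. ]
plug [558.18201236 321.44794016  67.82074277]
side red [367.3 237.2] [11  7 55] [468.7 -44.7  63. ]
side yel [362.1 249.7] [11  8 70] [474.    6.7  63. ]
side white [357. 265.] [11  6 35] [477.2  63.9  63. ]
side white [350.9 278.8] [11  8 54] [483.  112.2  63. ]
side white [344.9 294.5] [11 10 73] [487.1 162.9  63. ]
side white [313.9 373.4] [  86   52 2026] [505.1 368.5  63. ]
side white [331.5 359.8] [ 21  15 248] [481.1 333.   63. ]
side box rect ((532.0283813476562, 322.5284423828125), (171.37550354003906, 81.38555908203125), 1.6260813474655151) [514.  327.3  43. ] 42.038415209927024
raised 211 [462.4 304.4  46.5] [502.2 332.2  55.9]
plug [555.66096784 327.1620462   67.89471798]
```

View pics/top1.png

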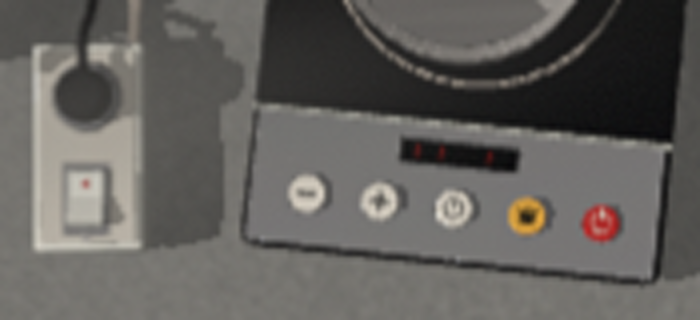

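Run:
```python
from h import *
p=read_camera("top")
f=lambda a,b,z: world(p,185+a/4-.4,215+b/4-.4,z=z).round(1)
print("corners",[f(a,b,42) for a,b in ((33,45),(141,45),(35,249),(140,249))])
print("rocker corners",f(65,165,46),f(104,165,46),f(64,232,54),f(104,232,54)); print("plug",f(85,95,70))
s=read_camera("side"); im=s["image"][335:400,260:365]; cv2.imwrite("pics/side2.png",cv2.resize(im,None,fx=6,fy=6,interpolation=cv2.INTER_CUBIC))
```

```text
corners [array([592.7, 361.5,  42. ]), array([593.7, 283.2,  42. ]), array([446. , 354.9,  42. ]), array([447.2, 279.4,  42. ])]
rocker corners [506.2 334.4  46. ] [506.6 306.3  46. ] [458.1 331.8  54. ] [458.6 303.3  54. ]
plug [554.5 316.7  70. ]
```

View pics/side2.png

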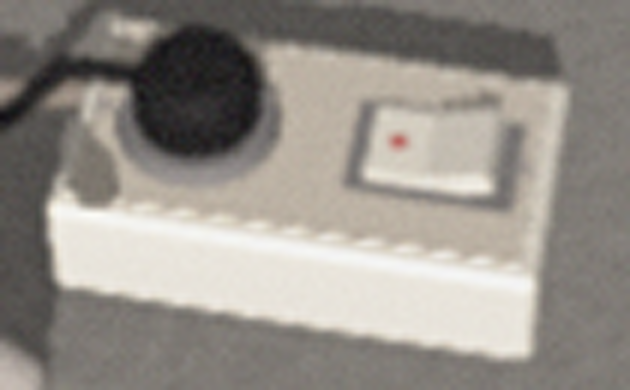

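Side crop: the rocker is off, with its red-dotted half level and its near half raised. The two cameras put the press point at about (467, 320), the power key at (469,-47), mode at (474,5) and plus at (483,110). I'll use the shut fingertips.

Emit:
{"op": "jog_arm", "data": {"increments": [[[0,0,-0.035,0.02,0.053,0,1],[0,0,-0.035,0.02,0.053,0,1],[0,0,-0.035,0.02,0.053,0,1],[0,0,-0.035,0.02,0.053,0,1],[0,0,-0.035,0.02,0.053,0,1],[0,0,-0.035,0.02,0.053,0,1],[0,0,-0.035,0.02,0.053,0,1],[0,0,0,0.02,0.053,0,1]]], "squeeze": 10}}

```text
time_s: 2.5
eef_pos: [311.1, -103.3, 205.9]
orientation: [1.0, 0.016, 0.001, 0.0]
ft_force: [0.9, -0.9, -0.5]
opening: 17.8
```

Emit:
{"op": "jog_arm", "data": {"increments": [[[0,0,0,0.02,0.053,0,1],[0,0,0,0.02,0.053,0,1],[0,0,0,0.02,0.053,0,1],[0,0,0,0.02,0.053,0,1],[0,0,0,0.02,0.053,0,1],[0,0,0,0.02,0.053,0,1],[0,0,0,0.018,0.053,0,1],[0,0,0,0.018,0.053,0,1]]]}}

```text
time_s: 3.5
eef_pos: [467.2, 321.0, 205.6]
orientation: [1.0, 0.017, 0.0, 0.0]
ft_force: [1.0, -0.6, 0.2]
opening: 0.8
```

Emit:
{"op": "jog_arm", "data": {"increments": [[[0,0,0,0,0,-0.045,1],[0,0,0,0,0,-0.045,1],[0,0,0,0,0,-0.04,1],[0,0,0,0,0,-0.01,1],[0,0,0,0,0,0,1]]]}}

```text
time_s: 4.12
eef_pos: [467.0, 319.1, 65.8]
orientation: [1.0, 0.016, -0.0, 0.0]
ft_force: [0.9, -0.6, 0.4]
opening: 0.4
```

Run:
```python
from h import *
s=get_state(); print(s["eef_pos"],s["ft_force"],s["opening"])
p=read_camera("side"); print(proj(p,s["eef_pos"]),proj(p,[467,320,52]))
cv2.imwrite("pics/side3.png",cv2.resize(p["image"][300:400,270:400],None,fx=6,fy=6,interpolation=cv2.INTER_CUBIC))
```

```text
[466.95796269 319.08078064  65.76945544] [ 0.91799541 -0.60451791  0.41912359] 0.3896238249542325
[340.86802113 354.08070934] [340.51655406 359.36414089]
```

View pics/side3.png

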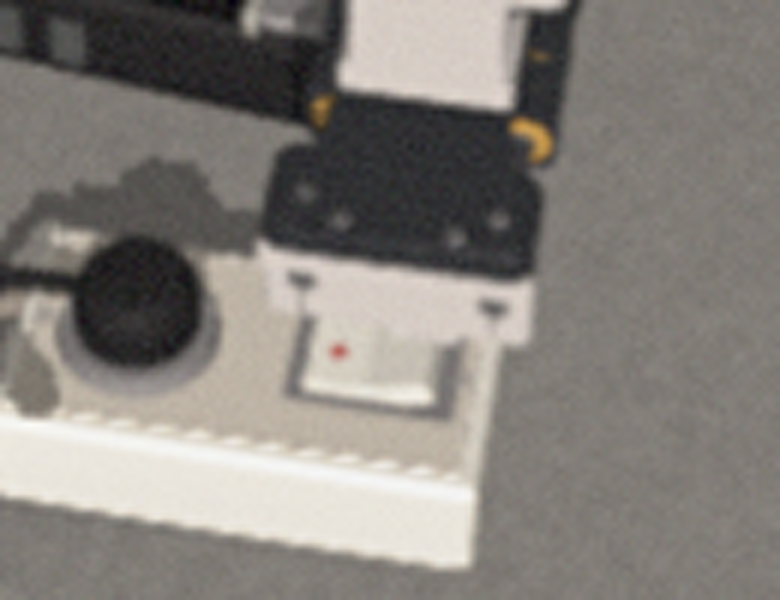

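Side close-up: the gripper body hides the tips, but the projected TCP lands on the rocker's near half (crop 425,324). I'll press gently now.

Emit:
{"op": "jog_arm", "data": {"increments": [[[0,0,0,0,0.001,-0.007,1],[0,0,0,0,0,-0.004,1],[0,0,0,0,0,-0.003,1],[0,0,0,0,0,-0.002,1],[0,0,0,0,0,0,1]]]}}

```text
time_s: 4.8
eef_pos: [466.7, 320.2, 49.5]
orientation: [1.0, 0.016, -0.0, 0.0]
ft_force: [-0.7, -1.1, 0.7]
opening: 0.7
```

Emit:
{"op": "jog_arm", "data": {"increments": [[[0,0,0,0,0,-0.001,1],[0,0,0,0,0,-0.001,1],[0,0,0,0,0,-0.0005,1],[0,0,0,0,0,0,1]]]}}

```text
time_s: 5.3
eef_pos: [466.8, 320.1, 47.5]
orientation: [1.0, 0.016, 0.0, -0.0]
ft_force: [-2.3, -0.2, 4.9]
opening: 0.8
```

Emit:
{"op": "jog_arm", "data": {"increments": [[[0,0,0,0,0,-0.0007,1],[0,0,0,0,0,-0.0007,1],[0,0,0,0,0,0,1]]]}}

```text
time_s: 5.68
eef_pos: [466.8, 320.1, 47.4]
orientation: [1.0, 0.016, 0.0, -0.0]
ft_force: [-5.7, -1.1, 10.6]
opening: 0.3
```

The force rises with no further travel at z = 47.4, so this is the hard stop. I'll lift and move towards the power key.

Emit:
{"op": "jog_arm", "data": {"increments": [[[0,0,0,0,0,0.02,1],[0,0,0,0,0,0.04,1],[0,0,0,0,-0.052,0.015,1],[0,0,-0.04,0,-0.06,0,1],[0,0,-0.04,0,-0.06,0,1],[0,0,-0.04,0,-0.06,0,1],[0,0,0,0.001,-0.06,0,1],[0,0,0,0.001,-0.06,0,1]]]}}

```text
time_s: 6.68
eef_pos: [469.0, -34.3, 120.3]
orientation: [0.999, -0.044, 0.001, 0.001]
ft_force: [0.1, 0.6, -0.6]
opening: 0.6
```

Run:
```python
from h import *
s=get_state(); print(s["eef_pos"],s["ft_force"],s["orientation"])
p=read_camera("side")
cv2.imwrite("pics/side4.png",cv2.resize(p["image"][330:400,255:375],None,fx=6,fy=6,interpolation=cv2.INTER_CUBIC))
```

```text
[469.01822616 -34.30791081 120.31116067] [ 0.12302918  0.56476735 -0.59211045] [ 9.99047107e-01 -4.36338275e-02  8.13877279e-04  5.52016290e-04]
```

View pics/side4.png

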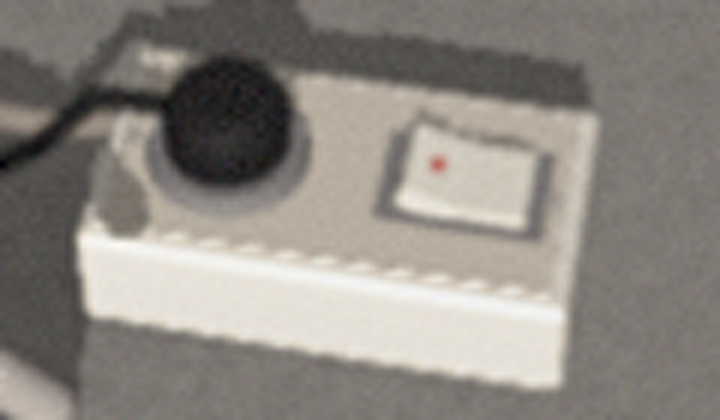

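The rocker now shows the far half (red dot at 438,163) raised and the near half level, so it is on. Next is the power key.

Emit:
{"op": "jog_arm", "data": {"increments": [[[0,0,0,0,-0.0127,-0.02,1],[0,0,0,0,0,-0.025,1],[0,0,0,0,0,-0.008,1],[0,0,0,0,0,0,1]]]}}

```text
time_s: 7.22
eef_pos: [468.6, -44.5, 67.0]
orientation: [0.999, -0.043, -0.001, 0.0]
ft_force: [1.0, 0.2, 0.1]
opening: -0.1
```

Emit:
{"op": "jog_arm", "data": {"increments": [[[0,0,0,0,0,-0.003,1],[0,0,0,0,0,-0.002,1],[0,0,0,0,0,-0.001,1],[0,0,0,0,0,-0.0005,1],[0,0,0,0,0,0,1]]]}}

```text
time_s: 7.85
eef_pos: [469.5, -44.6, 61.8]
orientation: [0.999, -0.044, 0.001, -0.0]
ft_force: [0.4, 0.9, 1.8]
opening: 0.4
```

Emit:
{"op": "jog_arm", "data": {"increments": [[[0,0,0,0,0,-0.001,1],[0,0,0,0,0,-0.001,1],[0,0,0,0,0,0,1]]]}}

```text
time_s: 8.22
eef_pos: [469.4, -44.6, 59.8]
orientation: [0.999, -0.044, 0.001, -0.0]
ft_force: [0.6, 1.3, 5.0]
opening: 0.4
```

Power went down at 5 N, which is about 3 mm of travel. I'll lift and go to mode.

Emit:
{"op": "jog_arm", "data": {"increments": [[[0,0,0,0,0,0.02,1],[0,0,0,0,0,0,1],[0,0,0,0.0025,0.025,0,1],[0,0,0,0.0025,0.025,0,1],[0,0,0,0,0,0,1],[0,0,0,0,0,-0.008,1],[0,0,0,0,0,-0.005,1],[0,0,0,0,0,0,1]]]}}

```text
time_s: 9.22
eef_pos: [473.1, 4.8, 65.1]
orientation: [0.999, -0.044, -0.001, 0.0]
ft_force: [0.4, 1.3, -0.2]
opening: 0.0
```

Run:
```python
from h import *
p=read_camera("side")
cv2.imwrite("pics/side5.png",cv2.resize(p["image"][205:325,280:400],None,fx=5,fy=5,interpolation=cv2.INTER_CUBIC))
```

```text
(no output)
```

View pics/side5.png

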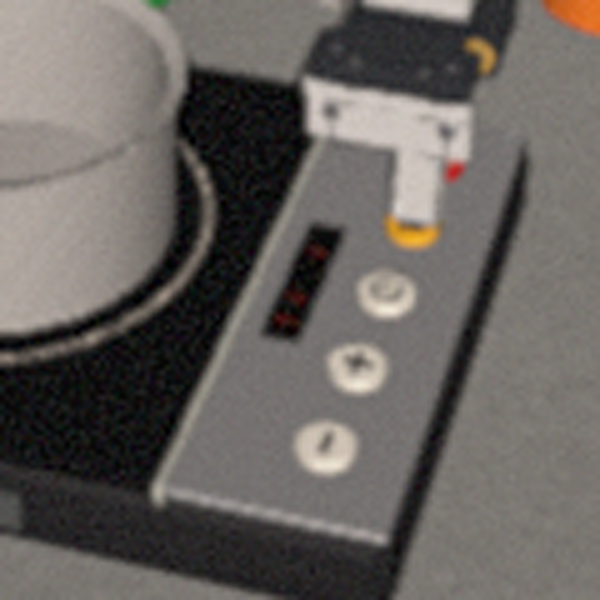

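The fingertip stands over the yellow key (crop 412,230) and the timer key is well clear. I'll press mode.

Emit:
{"op": "jog_arm", "data": {"increments": [[[0,0,0,0,0,-0.002,1],[0,0,0,0,0,-0.001,1],[0,0,0,0,0,-0.001,1],[0,0,0,0,0,-0.001,1],[0,0,0,0,0,0,1]]]}}

```text
time_s: 9.9
eef_pos: [474.0, 5.2, 61.5]
orientation: [0.999, -0.044, 0.0, 0.0]
ft_force: [-1.4, -0.3, 3.4]
opening: 0.3
```

Emit:
{"op": "jog_arm", "data": {"increments": [[[0,0,0,0,0,-0.0012,1],[0,0,0,0,0,0,1]]]}}

```text
time_s: 10.15
eef_pos: [474.0, 5.2, 60.3]
orientation: [0.999, -0.044, 0.0, 0.0]
ft_force: [-1.9, -0.8, 3.9]
opening: 0.4
```

Emit:
{"op": "jog_arm", "data": {"increments": [[[0,0,0,0,0,-0.0006,1],[0,0,0,0,0,0,1]]]}}

```text
time_s: 10.4
eef_pos: [474.0, 5.2, 59.7]
orientation: [0.999, -0.044, 0.0, 0.0]
ft_force: [-1.6, -1.6, 5.3]
opening: 0.5
```

Emit:
{"op": "jog_arm", "data": {"increments": [[[0,0,0,0,0,0.02,1],[0,0,0,0,0,0,1],[0,0,0,0.003,0.035,0,1],[0,0,0,0.003,0.035,0,1],[0,0,0,0.003,0.035,0,1],[0,0,0,0,0,-0.008,1],[0,0,0,0,0,-0.006,1],[0,0,0,0,0,0,1]]]}}

```text
time_s: 11.4
eef_pos: [482.0, 109.4, 64.0]
orientation: [0.999, -0.044, -0.001, 0.0]
ft_force: [0.7, -0.0, 0.1]
opening: 0.6
```

Run:
```python
from h import *
p=read_camera("side")
cv2.imwrite("pics/side6.png",cv2.resize(p["image"][205:325,280:400],None,fx=5,fy=5,interpolation=cv2.INTER_CUBIC))
```

```text
(no output)
```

View pics/side6.png

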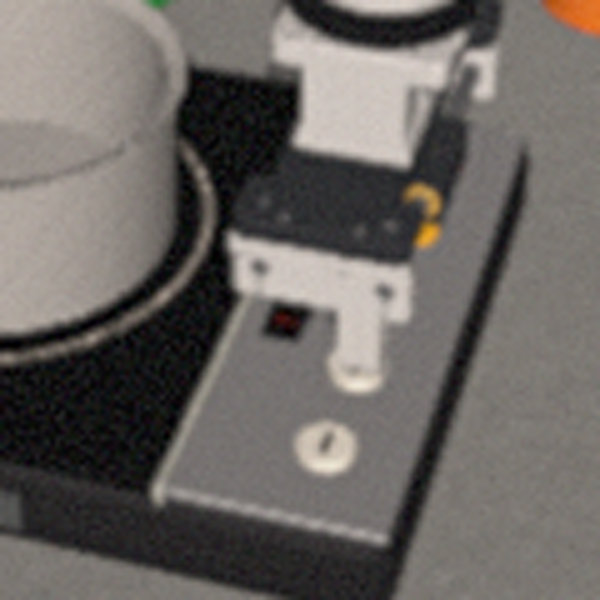

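The fingertip stands over the plus key (crop 357,370) and minus (325,447) is clear. I'll press plus.

Emit:
{"op": "jog_arm", "data": {"increments": [[[0,0,0,0,0,-0.0015,1],[0,0,0,0,0,-0.001,1],[0,0,0,0,0,-0.001,1],[0,0,0,0,0,-0.001,1],[0,0,0,0,0,-0.0003,1],[0,0,0,0,0,0,1]]]}}

```text
time_s: 12.2
eef_pos: [483.0, 109.9, 60.9]
orientation: [0.999, -0.044, 0.0, 0.001]
ft_force: [-1.2, -2.8, 4.0]
opening: 0.6
```

Emit:
{"op": "jog_arm", "data": {"increments": [[[0,0,0,0,0,-0.001,1],[0,0,0,0,0,0,1]]]}}

```text
time_s: 12.45
eef_pos: [483.1, 110.0, 59.9]
orientation: [0.999, -0.044, 0.0, 0.0]
ft_force: [-1.3, -3.8, 4.7]
opening: 0.2
```

Emit:
{"op": "jog_arm", "data": {"increments": [[[0,0,0,0,0,0.02,1],[0,0,0,0,0,0.05,1],[0,0,0,0,0,0.06,1],[0,0,0,-0.05,0,0.03,1],[0,0,0,-0.06,0,0,1],[0,0,0,-0.06,0,0,1],[0,0,0,0,0,0,1],[0,0,0,0,0,0,1]]]}}

```text
time_s: 13.45
eef_pos: [313.3, 110.9, 219.3]
orientation: [0.999, -0.043, 0.0, -0.001]
ft_force: [-0.2, 1.0, -0.1]
opening: 0.4
```

Run:
```python
from h import *
s=get_state(); print(s["eef_pos"],s["ft_force"],s["time_s"])
p=read_camera("side")
cv2.imwrite("pics/side7.png",p["image"])
for a,b in (("side0","side7"),):
    d=cv2.absdiff(cv2.imread(f"pics/{a}.png"),p["image"]).max(2)
    print({n:int((d[y:y+h,x:x+w]>50).sum()) for n,(x,y,w,h) in dict(pan=(236,197,82,76),cont=(336,170,35,38),jar=(190,373,75,92),holder=(328,107,30,66)).items()})
```

```text
[313.32314322 110.92542545 219.29005276] [-0.22182087  0.99400904 -0.05562345] 13.45
{'pan': 0, 'cont': 0, 'jar': 0, 'holder': 0}
```

View pics/side7.png

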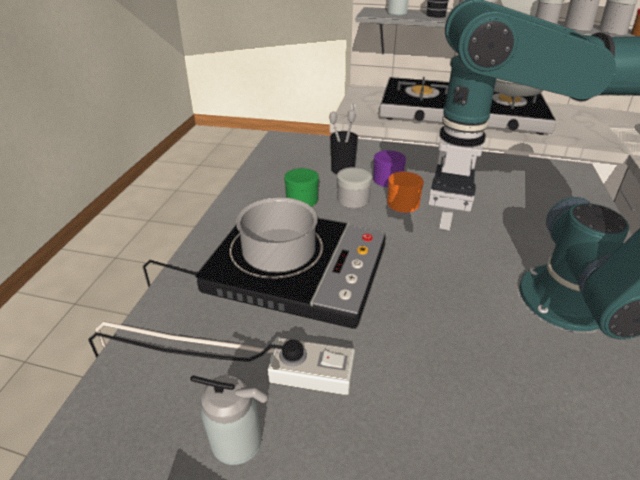

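The arm is clear, all the keys are up, the rocker at (333,359) is on, and the bystanders have not moved.

```bash
python3 -c "
from plant import close_job
print(close_job())"
```

```text
the job is handed in; nothing more can be done
None
```

The cooker start sequence is done and handed in at about 13.5 s, with the robot clear of everything. I pressed the rocker until it was on, then tapped power, mode and plus in that order with shut fingertips. I lifted 20 mm off each key before going to the next.

| Press | Wrist force at the bottom (N) | TCP height at the bottom (mm) |
|---|---|---|
| Rocker | 10.6 | 47.4 (hard stop) |
| Power | 5.0 | 59.8 |
| Mode | 5.3 | 59.7 |
| Plus | 4.7 | 59.9 |

- **Rocker:** pressing harder gave no further travel, and afterwards the image showed the near half level and the far half raised.
- **Keys:** the key tops stand at 63 mm, so each went down about 3 mm, against the 1.5 mm that counts as pressed. I could not read the key joints, so this rests on force and depth.
- **Bystanders:** comparing the first and last side images showed no change at the pan, steel container, jar or spoon holder. Minus and timer were not touched.

The two cameras disagreed by about 3 to 4 mm in y, and I used the mean. On power the tip ended about 2 mm off centre, still on the key. None of the checks failed.

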